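# Clear the cutlery steriliser and hold its lid just short of the balance point

### The arm

A 6-joint arm with a two-finger parallel gripper is mounted at the origin on the work surface. World frame = base frame: x ahead of the robot, y to its left, z up, the work surface at z = 0. Lengths are in m, angles in degrees, forces in N, time in s.
With the tool pointing down it reaches from about 0.4 to 0.825 m from the base axis. Payload 7 kg.
Tool frame: the origin (TCP) lies at the very end of the fingers, on their centre line; the grasp point (between the pads) lies 19 mm behind it; z points along the fingers, y is the line along which they close (so a half turn about z gives the same grasp; the last joint's range is limited). The gripper opens to 88 mm and grips with 3 to 60 N. Pads are 19 mm wide; open, the fingers measure 130 mm over their backs; the gripper's body (78 mm by 193 mm) begins 47 mm behind the grasp point.
Start: joints at [-47.091, 20.546, 0.682, 0, -70.136, -16.507], TCP at [0.3, -0.605, 0.227] pointing down, gripper open.
Joint ranges: [-176.03, 176.03], [-82.01, 121.73], [-58.28, 71.71], [-173.87, 95.51], [-174.79, -0.11], [-173.66, 173.66]. Speed limits (degrees/s): [136.94, 136.94, 172.46, 180, 180, 180].

### API

Orientations are given as [roll, pitch, yaw] about the fixed x, y, z axes, in that order (R = Rz(yaw) Ry(pitch) Rx(roll)).
In Python, from plant import ctrl, viewer gives the robot as it stands.
- The arm moves only by the tool servo_tool, never from a script. Its argument "rows" is a list of rows, each a list of 6 numbers: the shift along the world's x, y, z in mm, then the turn, a rotation vector about the world's x, y, z in degrees. A call has 1 to 5 rows; each row shifts and turns the commanded pose from where the row before left it; what a row does not reach is not made up. A row lasts 1/12 s, in which the tool goes at most 41.7 mm and 7.16 degrees, less where a joint would pass 70% of its speed; a pose out of reach is approached as far as the arm can. A call is refused whole if a number of a shift passes 41.7 or a number of a turn 7.16, either way. A call with a gripper value outside its range is refused whole. "fingers" is the finger opening in mm, from 0 to 87.6, set as the call begins (left out, the last holds). The fingers move at their own pace and stop on an object; the grip force is fixed at half the most. Time passes only in rows, so rows that do not move let the fingers close. It gives the time, the measured TCP pose, the force and the opening at its end, in the units of the state.
- ctrl.get_obs(): the state, without advancing time (a new reading comes with each control period).
- viewer.snapshot(name): name is "scene" or "top" or "wrist"; returns (picture, depth): 480x640x3 uint8, red, green, blue; 480x640 float32, m along the optical axis (not along the pixel's ray), 0 where there is no reading.
- viewer.calibration(name): a dict with "fx", "fy", "cx", "cy" (pixels), "k1" (the pictures are not rectified: a ray, as slopes to the right and down, at radius r is drawn at 1 + k1 r^2 times it, then the intrinsics apply), "origin" and "rotation" of the camera in the world. Camera axes: x right, y up, looking along -z (the intrinsics and any distortion apply to the point x, -y, -z); pixel columns grow to the right and rows downward; lengths in m; the calibration is good to about 2 mm. A picture is of the moment at which its call begins: read the wrist's pose just before it. calibration takes no time and is no camera call; for the wrist camera it gives the pose at the moment of the call.
- ctrl.close_job(): hands the job in, once; it reports no verdict.
The state is a dict: "clock": time; "joint_pos": joint angles; "qvel": joint speeds; "tau": joint torques, N m; "tool_pos": TCP position; "orientation": TCP orientation; "force": force on the tool from outside, world axes, zero at the start; "moment": the same for the moment, N m; "opening": finger opening in m.
Only numpy, scipy, OpenCV 4.12 (cv2) and the standard library are available. Lean on these libraries where they do the work, as an engineer would, in place of code of your own. Each camera call takes 0.05 s, during which the arm holds its last target. There are 200 camera calls.

### The job

In the staff kitchen, a steel canister has been left on top of the white cutlery steriliser: lift it off and set it down gently and upright in the middle of the round green mat beside the steriliser. Then take the steriliser's lid by its steel bar and raise it past its balance point (57 degrees open) to at least 65 degrees, ease it back to about 51 degrees, just short of the balance point so that it would fall shut by itself when let go, and finish there, still holding the lid still by its bar. Leave the bowl, the jar and the soap bottle where they stand and do not tip the canister.

Things in the scene. Friction and masses are not known exactly. Their poses are not given: they have to be found in the camera images.
- steriliser: White box-shaped cutlery steriliser, fixed to the table; case 190 mm deep (its x), 230 mm wide (its y), 111 mm high to the underside of the lid. Origin: centre of its underside on the table. Its -x face is the front with the black panel (roughly towards the robot); its +x is the rear, where the lid is hinged; z up. Only its place and its yaw vary.
- lid (a joint): Opening angle of the steriliser's lid in rad: 0 shut (level), grows as the front edge rises, stop at 1.45. The lid is a white plate 190 x 230 x 12 mm with a top face 123 mm above the table when shut. It is counterbalanced: left alone it falls shut below 1.0 rad (57 degrees) and swings on open above 1.0 rad; at the bar this takes only 0 to 2 N. About 1.1 rad is 63 degrees, 0.9 rad is 51 degrees.
- lid_hinge (a point): Middle of the lid's hinge axis, at the rear of the steriliser (95 mm behind its origin along its x, 117 mm above the table). The axis runs along the steriliser's y. Does not move with the lid.
- lid_bar (a point): Middle of the lid's steel bar handle, which moves with the lid. Round bar 12 mm thick, 110 mm long, parallel to the hinge axis and 235 mm from it, in the plane of the lid, 45 mm in front of the lid's front edge (39 mm clear gap), carried by two 12 mm thick arms at its ends. When shut it lies 140 mm in front of the steriliser's origin, 117 mm above the table. It can turn in the fingers as the lid swings. Its axes turn with the lid: y along the bar.
- canister_mid (a point): Centre of the canister (50 mm above its underside), on its axis. Round aluminium-coloured canister with a blue cap, 94 mm in diameter, 102 mm high without the handle, 0.25 to 0.55 kg. Starts standing upright on the shut lid. z up, y along its handle.
- canister_handle (a point): Middle of the level dark steel handle bar over the canister, 155 mm above the canister's underside and 105 mm above its centre. Stiff round bar 10 mm thick, straight for 72 mm along the canister's y; 48 mm clear between it and the cap. Its legs go down to the canister's sides.
- mat: Round green rubber mat, 150 mm in diameter, 5 mm thick, fixed to the table to the left or the right of the steriliser. Origin: centre of its underside.
- bowl: White bowl, 110 mm across, 50 mm high, on the other side of the steriliser; bystander. Origin: centre of its underside.
- jar: Glass jar with a red cap, 52 mm in diameter, 90 mm high; bystander beside the steriliser, towards its rear. Origin: centre of its underside.
- soap: Yellow soap bottle with an orange pump, 60 mm in diameter, 157 mm high; bystander beside the steriliser, towards its rear. Origin: centre of its underside.
Things that resemble listed ones, but are neither listed nor needed, are in the scene too. Leave any pink look-alike of the part that bears canister_mid alone. Of the things that look like the mat, take the one that is farthest to the robot's right at the start.

How it is judged:
By the outcome, as a careful person would: the job done as asked, in the order asked, and still so for the second after the job is handed in, while the arm keeps its last pose, push and grip.
It also fails if it takes over 64 s, if anything falls off the work surface, if the arm or the gripper's body presses on something with over 40 N, if the wrist force passes 120 N, or if a joint passes its speed limit or range.

## Working session

There is one attempt and no reset: what is moved stays moved. The work goes in short steps, Python scripts to look and compute and a tool call to move; the robot and the scene stay as the last step left them, time stands still between calls to the robot, and variables do not carry over. Pictures are saved under pics/ and viewed, on a budget of 10 in all, crops included, one or two more only if the job needs it, and the job is handed in when it is done.

Besides the shell and the picture viewer there is one more tool, called after "Request:" as name([rows], argument=value, ...), one row to a line, values as JSON. servo_tool: Moves the arm, as the interface text tells. Its arguments: {"type":"object","properties":{"rows":{"type":"array","items":{"type":"array","items":{"type":"number"}}},"fingers":{"type":"number"}},"required":["rows"]}

```bash
mkdir -p pics; ls; cat > h.py <<'E'
import numpy as np, cv2
from plant import ctrl, viewer
def snap(n,save=None):
    c=viewer.calibration(n); im,d=viewer.snapshot(n)
    if save: cv2.imwrite('pics/'+save+'.png',im[:,:,::-1]); np.savez('pics/'+save+'.npz',im=im,d=d,**{k:np.array(v) for k,v in c.items()})
    return im,d,c
def load(s):
    z=np.load('pics/'+s+'.npz'); return z['im'],z['d'],{k:z[k] for k in z.files if k not in('im','d')}
def ray(c,u,v):
    K=np.array([[c['fx'],0,c['cx']],[0,c['fy'],c['cy']],[0,0,1]],float)
    p=cv2.undistortPoints(np.array([[[u,v]]],float),K,np.array([float(c['k1']),0,0,0]))[0,0]
    return np.array(c['origin']),np.array(c['rotation'])@np.array([p[0],-p[1],-1.])
def plane(c,u,v,z):
    o,r=ray(c,u,v); return o+r*(z-o[2])/r[2]
def dep(c,d,u,v):
    o,r=ray(c,u,v); return o+r*float(d[int(round(v)),int(round(u))])
def tri(*rs):
    A=0;b=0
    for o,r in rs:
        r=r/np.linalg.norm(r);P=np.eye(3)-np.outer(r,r);A=A+P;b=b+P@o
    x=np.linalg.solve(A,b); return x,[np.linalg.norm((np.eye(3)-np.outer(r,r)/(r@r))@(x-o)) for o,r in rs]
E
python3 - <<'E'
from h import *
a=snap('top','top0');b=snap('scene','scene0')
for x in (a,b): print(x[2])
print(ctrl.get_obs())
E
```

```text
pics
{'fx': 484.8424904633106, 'fy': 484.8424904633106, 'cx': 323.80622922857617, 'cy': 237.72673770979299, 'k1': -0.09758184578826445, 'origin': array([0.49664714, 0.08824198, 1.03318985]), 'rotation': array([  4.95831864,   0.21951828, -90.97205099])}
{'fx': 488.76092344442384, 'fy': 488.76092344442384, 'cx': 314.3815351211767, 'cy': 237.69578483835684, 'k1': 0.004421392117228799, 'origin': array([1.2404766 , 0.16929849, 0.9124129 ]), 'rotation': array([42.14091831,  0.95502067, 96.26129569])}
{'clock': 0.1, 'joint_pos': array([-4.70947162e+01,  2.05859551e+01,  6.39938121e-01, -1.46510822e-02,
       -7.01365291e+01, -1.65061839e+01]), 'qvel': array([-0.03120427, -0.1232322 ,  0.11197834,  0.11479116,  0.05967166,
       -0.01936642]), 'tau': array([-4.82321557e-03, -5.84161627e+01,  2.93748611e+01,  7.01576695e+00,
        1.00813323e-02, -7.14292037e-05]), 'tool_pos': array([ 0.2998831 , -0.60425159,  0.22574857]), 'orientation': array([ 1.79916942e+02, -1.02483830e-02, -1.53605881e+02]), 'force': array([ 0.71427787, -0.63676786, -0.29967563]), 'moment': array([ 0.03558191,  0.02852502, -0.02837421]), 'opening': 0.08750064718315527}
```

View pics/top0.png

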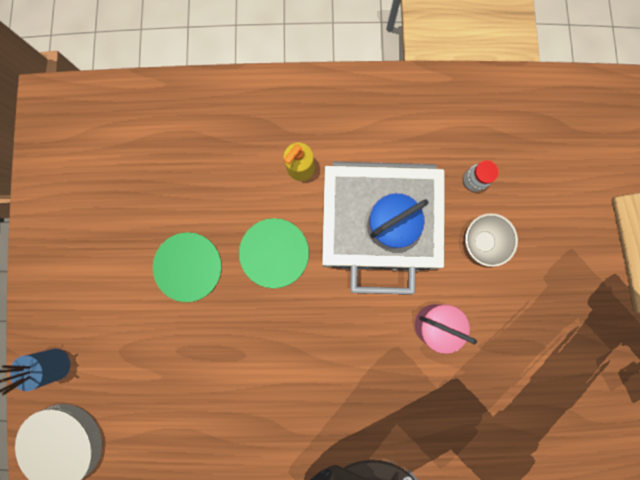

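View pics/scene0.png

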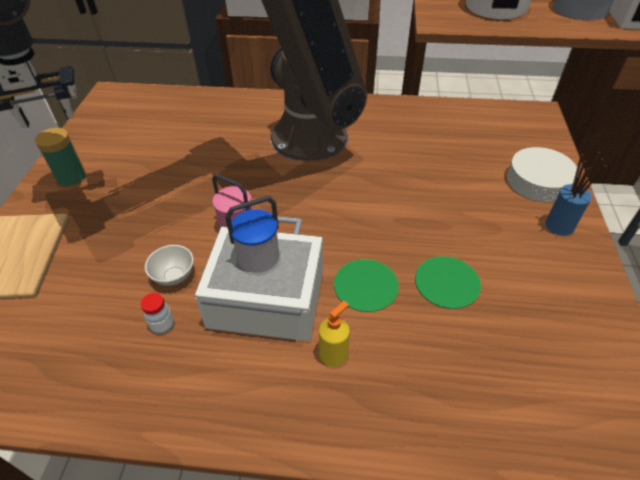

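The top view shows the steriliser at about (384,217), with the canister's blue cap at (397,221) and its handle running from (373,235) to (427,203). The lid bar is at about (383,291), and the pink decoy at (445,329). The green mats are at (274,253) and (187,267). Image right is the robot's right, so the mat I want is (274,253). The scene view agrees.

```bash
sed -i "s/np.array(c\['rotation'\])@/RM(c)@/; 1a from scipy.spatial.transform import Rotation as Ro" h.py; cat >> h.py <<'E'
def RM(c):
    return Ro.from_euler('xyz',np.array(c['rotation']),degrees=True).as_matrix()
def cloud(c,d):
    K=np.array([[c['fx'],0,c['cx']],[0,c['fy'],c['cy']],[0,0,1]],float)
    v,u=np.mgrid[:480,:640]; p=cv2.undistortPoints(np.stack([u,v],-1).reshape(-1,1,2).astype(float),K,np.array([float(c['k1']),0,0,0])).reshape(480,640,2)
    return np.array(c['origin'])+(np.dstack([p[...,0],-p[...,1],-np.ones((480,640))])*d[...,None])@RM(c).T
def blobs(m,amin=60):
    n,l,s,ce=cv2.connectedComponentsWithStats(m.astype(np.uint8)); return [(l==i,s[i],ce[i]) for i in range(1,n) if s[i][4]>=amin]
E
python3 - <<'E'
from h import *
np.set_printoptions(precision=4,suppress=True)
for s in('top0','scene0'):
    im,d,c=load(s); h=cv2.cvtColor(im,cv2.COLOR_RGB2HSV).astype(int); P=cloud(c,d); H,S,V=h[...,0],h[...,1],h[...,2]
    print(s)
    for n,m in dict(green=(H>50)&(H<80)&(S>120)&(V>80),blue=(H>105)&(H<125)&(S>170)&(V>100),red=((H<4)|(H>175))&(S>200)&(V>120),yellow=(H>22)&(H<32)&(S>200)).items():
        for b,st,ce in blobs(m): print(n,st,ce,'med',np.median(P[b],0),'mean',P[b].mean(0), 'ext',np.ptp(P[b],0))
    # by height
    R=(P[...,0]>.4)&(P[...,0]<.8)&(P[...,1]>-.3)&(P[...,1]<.2)&(d>0)
    m=R&(P[...,2]>.262)&(P[...,2]<.30)
    for b,st,ce in blobs(m,20):
        p=P[b];q=p[:,:2];cc=(q.max(0)+q.min(0))/2;w=np.linalg.svd(q-q.mean(0),full_matrices=False)[2][0];t=(q-q.mean(0))@w
        print('hi',st,ce,p.mean(0),'zmax',p[:,2].max(),'dir',np.degrees(np.arctan2(w[1],w[0])),t.min(),t.max(),q.mean(0)+w*(t.min()+t.max())/2)
    m=R&(abs(P[...,2]-.120)<.012)
    for b,st,ce in blobs(m,200):
        p=P[b]; print('lidlevel',st,ce,np.median(p,0),p.min(0),p.max(0)); r=cv2.minAreaRect((p[:,:2]*1000).astype(np.float32)); print(r)
E
```

```text
top0
green [ 240  219   68   68 3625] [273.5868 252.9473] med [0.5551 0.1977 0.0051] mean [0.5553 0.1979 0.007 ] ext [0.1431 0.182  1.0346]
green [ 154  233   67   68 3579] [186.8326 266.765 ] med [0.5284 0.3842 0.0052] mean [0.5286 0.3836 0.0083] ext [0.1436 0.3684 1.0346]
blue [370 194  46  36 709] [390.3583 206.811 ] med [ 0.6188 -0.0239  0.2227] mean [ 0.6173 -0.0231  0.2238] ext [0.1433 0.1543 0.8169]
blue [377 210  47  37 872] [404.4484 230.9312] med [ 0.5752 -0.0481  0.2228] mean [ 0.576  -0.0455  0.2245] ext [0.1149 0.1668 0.8181]
hi [374 199  55  36 390] [400.7154 216.0154] [ 0.5942 -0.0313  0.2796] zmax 0.2857766332615903 dir 119.9856808588754 -0.05469488526135353 0.04728135428699051 [ 0.596  -0.0345]
lidlevel [  322   161   123   133 10524] [380.1231 217.6378] [ 0.6175 -0.003   0.1227] [ 0.4687 -0.1416  0.108 ] [0.7248 0.0947 0.1319]
((595.8173828125, -23.747779846191406), (232.1627655029297, 252.55844116210938), 87.59330749511719)
scene0
green [ 416  257   65   51 2585] [447.6743 282.0151] med [0.5337 0.385  0.0044] mean [0.5349 0.3843 0.0075] ext [0.7848 0.2883 0.9135]
g
[... 467 characters left out ...]
2 0.1419 0.0357] mean [0.7744 0.1425 0.048 ] ext [0.4784 0.0436 0.9051]
hi [225 196  51  22 293] [248.9898 204.4676] [ 0.5978 -0.035   0.2768] zmax 0.2839379517374 dir -60.243048114204235 -0.05247872318878584 0.048239255965809684 [ 0.5967 -0.0332]
lidlevel [ 195  216  127  100 7171] [262.9933 275.0293] [0.6508 0.0008 0.122 ] [ 0.4721 -0.1425  0.1081] [0.7254 0.094  0.132 ]
((596.0401000976562, -23.165328979492188), (230.03799438476562, 251.71234130859375), 87.55280303955078)
lidlevel [325 316  19  19 239] [333.6904 325.0335] [0.7467 0.1385 0.1186] [0.7289 0.1212 0.108 ] [0.7596 0.1556 0.1319]
((744.5936279296875, 138.80967712402344), (29.65302848815918, 34.34743118286133), 4.024694442749023)
```

Request:
servo_tool([
  [19,36,7,0,0,6.2],
  [19,36,7,0,0,6.2],
  [19,36,7,0,0,6.2],
  [19,36,7,0,0,6.2],
  [19,36,7,0,0,6.2],
], fingers=87)

```text
clock: 0.52
tool_pos: [0.3953, -0.4228, 0.2615]
orientation: [180.0, 0.0, -122.3]
force: [1.4, -0.5, 1.7]
opening: 0.087
```

Request:
servo_tool([
  [19,36,7,0,0,6.2],
  [19,36,7,0,0,6.2],
  [19,36,7,0,0,6.2],
  [19,36,7,0,0,6.2],
  [19,36,7,0,0,6.2],
])

```text
clock: 0.93
tool_pos: [0.4904, -0.2426, 0.2968]
orientation: [180.0, 0.0, -91.3]
force: [0.2, -1.1, -0.4]
opening: 0.0874
```

Request:
servo_tool([
  [19,36,7,0,0,6.2],
  [19,36,7,0,0,6.2],
  [19,36,7,0,0,6.2],
  [19,36,7,0,0,6.2],
  [19,36,7,0,0,6.2],
])

```text
clock: 1.35
tool_pos: [0.5854, -0.0625, 0.3318]
orientation: [180.0, 0.0, -60.3]
force: [0.8, -1.0, -0.1]
opening: 0.0869
```

Request:
servo_tool([
  [5,15,0,0,0,0],
  [5,15,0,0,0,0.6],
  [0,0,0,0,0,0],
  [0,0,0,0,0,0],
])

```text
clock: 1.68
tool_pos: [0.5948, -0.0343, 0.3308]
orientation: [179.9, 0.0, -60.0]
force: [-0.0, 0.4, -0.2]
opening: 0.0874
```

```bash
python3 - <<'E'
from h import *
im,d,c=snap('wrist','w1'); print(c['origin'],c['rotation']); P=cloud(c,d)
m=(P[...,2]>.266)&(P[...,2]<.29)&(d>0)&(abs(P[...,0]-.596)<.08)&(abs(P[...,1]+.034)<.08)
for b,st,ce in blobs(m,20):
    q=P[b][:,:2];w=np.linalg.svd(q-q.mean(0),full_matrices=False)[2][0];t=(q-q.mean(0))@w
    print(st,P[b].mean(0),P[b][:,2].max(),np.degrees(np.arctan2(w[1],w[0])),t.min(),t.max(),q.mean(0)+w*(t.min()+t.max())/2)
E
```

```text
[ 0.6297897  -0.09486921  0.4895627 ] [-1.51391943e+01 -9.15332482e-02 -1.49998184e+02]
[ 310  166   20  158 2979] [ 0.60063919 -0.04541373  0.2810758 ] 0.2848759125292987 120.03190354033511 -0.03876395598219094 0.04260945774971854 [ 0.59967689 -0.04374911]
```

View pics/w1.png

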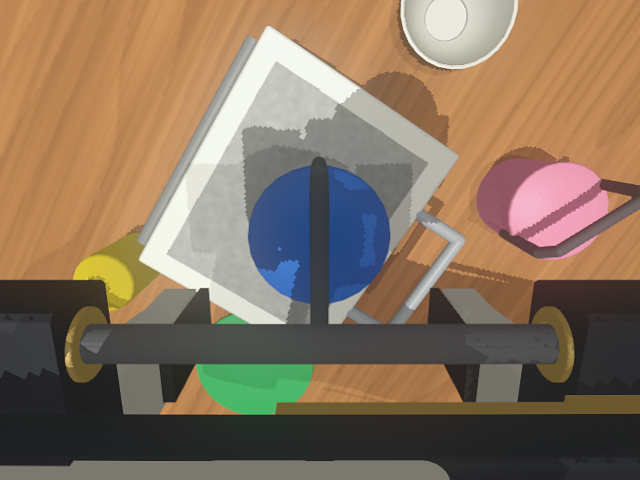

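The wrist view shows the handle as a dark bar from (319,160) to (320,325), between the open fingers and on the centre line. Next I descend and grip.

Request:
servo_tool([
  [0.5,0,-20,0,0,0],
  [0.5,0,-22,0,0,0],
  [0,0,-18,0,0,0],
  [0,0,-10,0,0,0],
  [0,0,-2,0,0,0],
])

```text
clock: 2.15
tool_pos: [0.5947, -0.0358, 0.2576]
orientation: [179.8, 0.1, -60.1]
force: [-0.3, 1.2, -0.6]
opening: 0.0871
```

Request:
servo_tool([
  [0,0,0,0,0,0],
  [0,0,0,0,0,0],
  [0,0,0,0,0,0],
  [0,0,0,0,0,0],
  [0,0,0,0,0,0],
], fingers=0)

```text
clock: 2.57
tool_pos: [0.5964, -0.0345, 0.2604]
orientation: [-179.9, -0.0, -60.0]
force: [-0.3, 0.2, 0.4]
opening: 0.0595
```

Request:
servo_tool([
  [0,0,0,0,0,0],
  [0,0,0,0,0,0],
  [0,0,0,0,0,0],
  [0,0,0,0,0,0],
])

```text
clock: 2.9
tool_pos: [0.5962, -0.0345, 0.2596]
orientation: [-180.0, -0.0, -60.0]
force: [0.1, 0.4, -0.1]
opening: 0.0326
```

Request:
servo_tool([
  [0,0,0,0,0,0],
  [0,0,0,0,0,0],
  [0,0,0,0,0,0],
  [0,0,0,0,0,0],
  [0,0,0,0,0,0],
])

```text
clock: 3.32
tool_pos: [0.596, -0.0347, 0.2595]
orientation: [180.0, 0.0, -60.0]
force: [-0.7, -0.7, 0.7]
opening: 0.0087
```

Request:
servo_tool([
  [0,0,0,0,0,0],
  [0,0,0,0,0,0],
  [0,0,2,0,0,0],
  [0,0,4,0,0,0],
  [0,0,4,0,0,0],
])

```text
clock: 3.73
tool_pos: [0.5959, -0.0345, 0.2694]
orientation: [180.0, 0.0, -60.0]
force: [-0.4, 0.5, -2.8]
opening: 0.0088
```

Request:
servo_tool([
  [0,0,6,0,0,0],
  [0,0,8,0,0,0],
  [0,0,8,0,0,0],
  [0,4,6,0,0,0],
  [-1,7,3,0,0,0],
])

```text
clock: 4.15
tool_pos: [0.5957, -0.0236, 0.3021]
orientation: [-179.9, -0.0, -60.0]
force: [0.9, -0.0, -3.3]
opening: 0.009
```

Request:
servo_tool([
  [-2,10,0,0,0,0],
  [-2,13,0,0,0,0],
  [-2,15,0,0,0,0],
  [-3,16,0,0,0,0],
  [-3,16,0,0,0,0],
])

```text
clock: 4.57
tool_pos: [0.5824, 0.0482, 0.3]
orientation: [180.0, 0.0, -60.0]
force: [-0.0, -0.2, -3.0]
opening: 0.0087
```

Request:
servo_tool([
  [-3,16,0,0,0,0],
  [-3,16,0,0,0,0],
  [-3,16,0,0,0,0],
  [-3,16,0,0,0,0],
  [-3,16,0,0,0,0],
])

```text
clock: 4.98
tool_pos: [0.5671, 0.1284, 0.3]
orientation: [180.0, 0.0, -60.0]
force: [1.0, -0.5, -3.4]
opening: 0.0091
```

Request:
servo_tool([
  [-3,16,0,0,0,0],
  [-2,14,0,0,0,0],
  [-2,12,0,0,0,0],
  [-2,9,0,0,0,0],
  [-1,7,0,0,0,0],
])

```text
clock: 5.4
tool_pos: [0.5577, 0.1857, 0.3004]
orientation: [180.0, 0.0, -60.0]
force: [-0.1, -0.1, -2.8]
opening: 0.0089
```

Request:
servo_tool([
  [-1,4,0,0,0,0],
  [0,2,0,0,0,0],
  [0,0,0,0,0,0],
  [0,0,0,0,0,0],
])

```text
clock: 5.73
tool_pos: [0.5572, 0.19, 0.3006]
orientation: [180.0, -0.0, -60.0]
force: [0.6, -0.8, -4.3]
opening: 0.0088
```

```bash
python3 - <<'E'
from h import *
for s in('top0','scene0'):
    im,d,c=load(s); h=cv2.cvtColor(im,cv2.COLOR_RGB2HSV).astype(int); H,S,V=h[...,0],h[...,1],h[...,2]
    for b,st,ce in blobs((H>50)&(H<80)&(S>120)&(V>80),500):
        k=max(cv2.findContours(b.astype(np.uint8),0,1)[0],key=len)[:,0]
        p=np.array([plane(c,u,v,.005)[:2] for u,v in k])*1000
        print(s,cv2.minEnclosingCircle(p.astype(np.float32)),cv2.fitEllipse(p.astype(np.float32)))
im,d,c=snap('scene','s1'); P=cloud(c,d); h=cv2.cvtColor(im,cv2.COLOR_RGB2HSV).astype(int); H,S,V=h[...,0],h[...,1],h[...,2]
for b,st,ce in blobs((H>105)&(H<125)&(S>170)&(V>100),300):
    p=P[b];p=p[abs(p[:,2]-np.median(p[:,2]))<.02];p=p[(abs(p[:,1]-.19)<.06)]
    A=np.c_[p[:,:2],np.ones(len(p))]; t=p[:,2]>np.percentile(p[:,2],40); print('cap',st,p.mean(0),p.min(0),p.max(0),'slope',np.linalg.lstsq(A[t],p[t,2],rcond=None)[0])
cv2.imwrite('pics/s1c.png',cv2.resize(im[150:380,220:520,::-1],None,fx=2,fy=2))
E
```

```text
top0 ((555.455810546875, 198.14590454101562), 72.70027160644531) ((555.6687622070312, 198.1329803466797), (142.66819763183594, 143.07241821289062), 16.74515724182129)
top0 ((528.818359375, 384.888916015625), 72.9835433959961) ((529.0252075195312, 384.90826416015625), (143.1249237060547, 144.15406799316406), 176.10581970214844)
scene0 ((530.1204833984375, 384.46881103515625), 74.08914184570312) ((530.5300903320312, 384.61212158203125), (144.51681518554688, 144.9506378173828), 16.64933967590332)
scene0 ((557.030517578125, 197.76806640625), 73.66890716552734) ((556.94140625, 198.02835083007812), (143.15164184570312, 144.88235473632812), 142.15350341796875)
```

View pics/s1c.png

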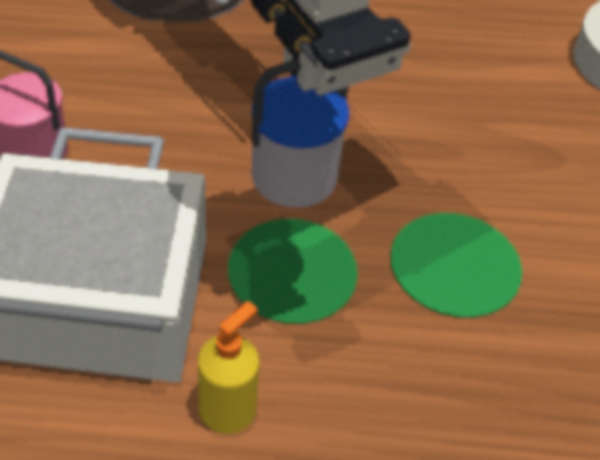

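```bash
cat > cap.py <<'E'
from h import *
import sys
def cap(z0,x0,y0,views=('s1',)):
    for s in views:
        im,d,c=load(s);P=cloud(c,d);h=cv2.cvtColor(im,cv2.COLOR_RGB2HSV).astype(int)
        b=(h[...,0]>105)&(h[...,0]<125)&(h[...,1]>150)&(h[...,2]>50)&(abs(P[...,0]-x0)<.07)&(abs(P[...,1]-y0)<.07)&(abs(P[...,2]-z0)<.012)
        p=P[b]; A=np.c_[p[:,:2]-[x0,y0],np.ones(len(p))]
        f=np.linalg.lstsq(A,p[:,2],rcond=None)[0]
        for _ in range(4):
            r=abs(A@f-p[:,2]);k=r<.003; f=np.linalg.lstsq(A[k],p[k,2],rcond=None)[0]
        print(s,len(p),k.sum(),'tilt deg',np.degrees(f[:2]).round(2),'z',f[2].round(4),'circ',cv2.minEnclosingCircle((p[k][:,:2]*1000).astype(np.float32)))
E
python3 - <<'E'
from cap import *
snap('top','t1')
cap(.2235,.596,-.034,('scene0','top0')); cap(.2645,.557,.19,('s1','t1'))
E
```

```text
scene0 1278 982 tilt deg [-2.02 -1.7 ] z 0.2229 circ ((599.6259765625, -32.15058898925781), 44.3721923828125)
top0 1875 1487 tilt deg [ 0.56 -0.86] z 0.2233 circ ((594.7880859375, -33.25200653076172), 45.36490249633789)
s1 1119 888 tilt deg [-2.84 -1.15] z 0.2645 circ ((563.4935302734375, 192.00425720214844), 43.052955627441406)
t1 317 278 tilt deg [0.92 2.59] z 0.2636 circ ((554.5284423828125, 183.3388671875), 43.479190826416016)
```

Request:
servo_tool([
  [-1,2,-5,0,0,0],
  [-1,3,-10,0,0,0],
  [0,1.5,-15,0,0,0],
  [0,0,-18,0,0,0],
  [0,0,-20,0,0,0],
])

```text
clock: 6.25
tool_pos: [0.555, 0.1971, 0.2315]
orientation: [-180.0, 0.0, -60.0]
force: [1.1, -0.2, -3.1]
opening: 0.0089
```

Request:
servo_tool([
  [0,0,-20,0,0,0],
  [0,0,-20,0,0,0],
  [0,0,-18,0,0,0],
  [0,0,-12,0,0,0],
  [0,0,-7,0,0,0],
])

```text
clock: 6.67
tool_pos: [0.5538, 0.1962, 0.1527]
orientation: [179.8, 0.0, -60.0]
force: [-0.2, -0.1, -3.1]
opening: 0.009
```

Request:
servo_tool([
  [0,0,-4,0,0,0],
  [0,0,-3,0,0,0],
  [0,0,-2,0,0,0],
  [0,0,0,0,0,0],
  [0,0,0,0,0,0],
])

```text
clock: 7.08
tool_pos: [0.5554, 0.1971, 0.1472]
orientation: [-179.9, 0.0, -60.0]
force: [0.3, 0.5, -3.8]
opening: 0.0087
```

Request:
servo_tool([
  [0,0,-1.5,0,0,0],
  [0,0,-1,0,0,0],
  [0,0,-1,0,0,0],
  [0,0,-0.5,0,0,0],
  [0,0,0,0,0,0],
])

```text
clock: 7.5
tool_pos: [0.555, 0.1969, 0.1425]
orientation: [180.0, -0.0, -60.0]
force: [-0.6, -0.5, -3.0]
opening: 0.0093
```

Request:
servo_tool([
  [0,0,-0.5,0,0,0],
  [0,0,-0.5,0,0,0],
  [0,0,-0.5,0,0,0],
  [0,0,0,0,0,0],
  [0,0,0,0,0,0],
])

```text
clock: 7.92
tool_pos: [0.5554, 0.197, 0.1416]
orientation: [-180.0, -0.0, -60.0]
force: [-1.3, -0.7, 0.6]
opening: 0.009
```

Contact: the weight is off the tool, at a height that matches the prediction. Releasing now.

Request:
servo_tool([
  [0,0,0,0,0,0],
  [0,0,0,0,0,0],
  [0,0,0,0,0,0],
  [0,0,0,0,0,0],
  [0,0,0,0,0,0],
], fingers=60)

```text
clock: 8.33
tool_pos: [0.5552, 0.197, 0.1411]
orientation: [-180.0, -0.0, -60.0]
force: [-0.3, 0.4, 0.3]
opening: 0.0368
```

Request:
servo_tool([
  [0,0,0,0,0,0],
  [0,0,0,0,0,0],
  [0,0,0,0,0,0],
])

```text
clock: 8.58
tool_pos: [0.5551, 0.1969, 0.141]
orientation: [180.0, -0.0, -60.0]
force: [0.0, -0.8, -0.4]
opening: 0.0564
```

Request:
servo_tool([
  [0,0,10,0,0,0],
  [0,0,25,0,0,0],
  [0,0,35,0,0,0],
  [0,0,40,0,0,0],
  [0,0,30,0,0,0],
])

```text
clock: 9.0
tool_pos: [0.5556, 0.1968, 0.2852]
orientation: [-179.8, -0.0, -60.0]
force: [0.7, -0.1, 1.7]
opening: 0.0601
```

Request:
servo_tool([
  [-11,-31,0,0,0,-5],
  [-12,-31,0,0,0,-5.4],
  [-12,-31,0,0,0,-5.5],
  [-12,-31,0,0,0,-5.5],
  [-12,-31,0,0,0,-5.5],
])

```text
clock: 9.42
tool_pos: [0.4953, 0.0406, 0.2821]
orientation: [-179.9, 0.0, -87.1]
force: [0.9, 0.0, -0.6]
opening: 0.0598
```

Request:
servo_tool([
  [-12,-31,0,0,0,-5.5],
  [-8,-25,0,0,0,0],
  [0,-4,0,0,0,0],
  [0,0,0,0,0,0],
  [0,0,0,0,0,0],
])

```text
clock: 9.83
tool_pos: [0.4764, -0.0181, 0.2818]
orientation: [-179.9, 0.0, -92.4]
force: [0.1, -0.0, -0.3]
opening: 0.0598
```

```bash
python3 - <<'E'
from cap import *
from h import *
print(ctrl.get_obs()['tool_pos'])
for n,s in(('scene','s2'),('top','t2'),('wrist','w2')): snap(n,s)
cap(.1055,.5555,.197,('s2','t2'))
def bar(s,z0=.117):
    im,d,c=load(s);P=cloud(c,d)
    m=(abs(P[...,2]-z0)<.02)&(d>0)&(abs(P[...,0]-.478)<.014)&(abs(P[...,1]+.018)<.06)
    p=P[m];p=p[p[:,2]>.1]; 
    if len(p)<20: return print(s,'few')
    w=np.polyfit(p[:,1],p[:,0],1); print(s,len(p),'x at mid',np.polyval(w,-.0185),'slope deg',np.degrees(np.arctan(w[0])),p.min(0),p.max(0),p[:,2].mean())
for s in('scene0','top0','s2','t2','w2'): bar(s)
E
```

```text
[ 0.47635993 -0.01810278  0.28178966]
s2 1022 796 tilt deg [-2.52 -0.53] z 0.1053 circ ((560.0310668945312, 198.90672302246094), 44.10441589355469)
t2 1448 1124 tilt deg [-0.17  1.08] z 0.1057 circ ((555.3020629882812, 196.41702270507812), 44.97517776489258)
scene0 127 x at mid 0.4764457599134266 slope deg 5.357169718541647 [ 0.47214064 -0.01158338  0.11156253] [0.49157048 0.04168966 0.12514314] 0.11974163053952531
top0 467 x at mid 0.47737126685508646 slope deg 1.3911015042643518 [ 0.46869851 -0.07789687  0.11474407] [0.49162554 0.04114688 0.12614577] 0.1211735385516417
s2 288 x at mid 0.47844920521096923 slope deg 1.8860165463160616 [ 0.46589249 -0.07782811  0.11109503] [0.49197639 0.04163556 0.12747061] 0.1196663920166884
t2 few
w2 2791 x at mid 0.4762767785265423 slope deg 1.8382470484401359 [ 0.466483   -0.07799674  0.1163768 ] [0.49198749 0.04117555 0.12550139] 0.12226140629282849
```

View pics/w2.png

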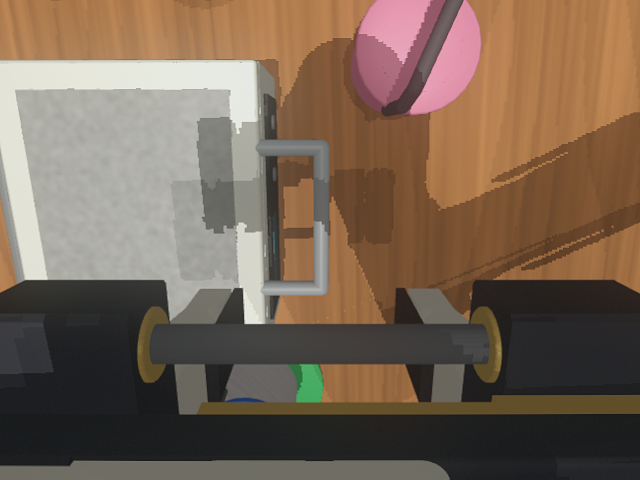

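View pics/s2.png

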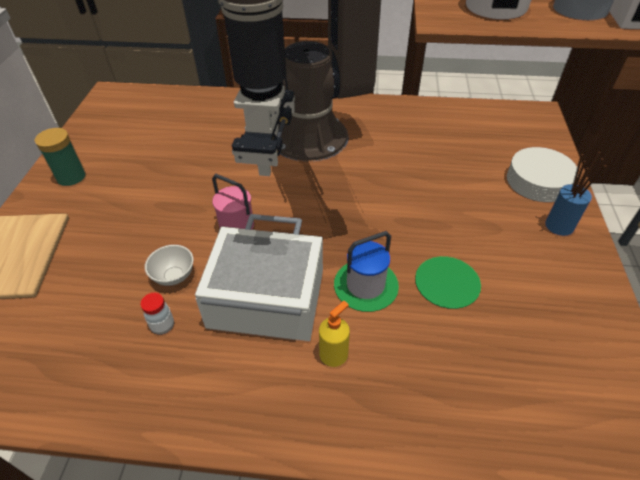

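The canister stands upright on the near mat: the cap is at about (368,258) in the scene, within 2 mm of the mat's centre. The wrist view shows the lid bar at columns 313–328, running straight between the fingers. I narrow the opening and descend.

Request:
servo_tool([
  [0,0,-10,0,0,0],
  [0,0,-20,0,0,0],
  [0,0,-30,0,0,0],
  [0,0,-30,0,0,0],
  [0,0,-20,0,0,0],
], fingers=32)

```text
clock: 10.4
tool_pos: [0.4747, -0.0177, 0.1677]
orientation: [179.8, -0.0, -92.4]
force: [-0.1, 1.4, 0.3]
opening: 0.0343
```

Request:
servo_tool([
  [0,0,-10,0,0,0],
  [0,0,-5,0,0,0],
  [0,0,0,0,0,0],
  [0,0,0,0,0,0],
])

```text
clock: 10.73
tool_pos: [0.4768, -0.0178, 0.1568]
orientation: [-179.9, -0.0, -92.4]
force: [1.0, 0.5, 0.2]
opening: 0.0321
```

Request:
servo_tool([
  [0,0,-5,0,0,0],
  [0,0,-12,0,0,0],
  [0,0,-16,0,0,0],
  [0,0,-10,0,0,0],
  [0,0,-6,0,0,0],
])

```text
clock: 11.15
tool_pos: [0.4762, -0.018, 0.1067]
orientation: [-180.0, 0.0, -92.4]
force: [0.6, -0.2, 0.5]
opening: 0.0322
```

Request:
servo_tool([
  [0,0,-6,0,0,0],
  [0,0,-4,0,0,0],
  [0,0,0,0,0,0],
  [0,0,0,0,0,0],
])

```text
clock: 11.48
tool_pos: [0.4764, -0.0181, 0.0974]
orientation: [-180.0, 0.0, -92.4]
force: [-0.3, 0.2, -0.0]
opening: 0.0323
```

Request:
servo_tool([
  [0,0,0,0,0,0],
  [0,0,0,0,0,0],
  [0,0,0,0,0,0],
  [0,0,0,0,0,0],
  [0,0,0,0,0,0],
], fingers=0)

```text
clock: 11.9
tool_pos: [0.4752, -0.0181, 0.097]
orientation: [179.9, 0.0, -92.4]
force: [-5.1, 2.6, 2.5]
opening: 0.0108
```

Request:
servo_tool([
  [0,0,0,0,0,0],
  [0,0,0,0,0,0],
])

```text
clock: 12.07
tool_pos: [0.4752, -0.0181, 0.0969]
orientation: [179.9, -0.0, -92.4]
force: [-4.9, 2.6, 2.9]
opening: 0.0108
```

```bash
python3 - <<'E'
from h import *
o=ctrl.get_obs(); print(o['clock'],o['tool_pos'],o['force'],o['opening'],o['joint_pos'])
r=235
th=np.radians(np.arange(0,76,5)); u=np.array([np.cos(np.radians(-2.3)),np.sin(np.radians(-2.3))])
for i in range(len(th)): 
    f=r*(1-np.cos(th[i])); print(np.degrees(th[i]).round(),(u*f).round(1),(r*np.sin(th[i])).round(1), 'step', (u*r*(np.cos(th[i-1])-np.cos(th[i]))).round(1) if i else '', (r*(np.sin(th[i])-np.sin(th[i-1]))).round(1) if i else '')
E
```

```text
12.0667 [ 0.47519265 -0.01808257  0.09690831] [-4.88644772  2.60706358  2.89158521] 0.010759760316154932 [ 21.57749883   9.36488496 -33.82858474  -0.04733995 -46.88673121
 -23.96031691]
0.0 [ 0. -0.] 0.0 step  
5.0 [ 0.9 -0. ] 20.5 step [ 0.9 -0. ] 20.5
10.0 [ 3.6 -0.1] 40.8 step [ 2.7 -0.1] 20.3
15.0 [ 8.  -0.3] 60.8 step [ 4.4 -0.2] 20.0
20.0 [14.2 -0.6] 80.4 step [ 6.2 -0.2] 19.6
25.0 [22.  -0.9] 99.3 step [ 7.8 -0.3] 18.9
30.0 [31.5 -1.3] 117.5 step [ 9.5 -0.4] 18.2
35.0 [42.5 -1.7] 134.8 step [11.  -0.4] 17.3
40.0 [54.9 -2.2] 151.1 step [12.5 -0.5] 16.3
45.0 [68.8 -2.8] 166.2 step [13.8 -0.6] 15.1
50.0 [83.9 -3.4] 180.0 step [15.1 -0.6] 13.9
55.0 [100.1  -4. ] 192.5 step [16.3 -0.7] 12.5
60.0 [117.4  -4.7] 203.5 step [17.3 -0.7] 11.0
65.0 [135.6  -5.4] 213.0 step [18.2 -0.7] 9.5
70.0 [154.5  -6.2] 220.8 step [18.9 -0.8] 7.8
75.0 [174.  -7.] 227.0 step [19.5 -0.8] 6.2
```

Request:
servo_tool([
  [-1,0,5,0,0,0],
  [0.2,0,8,0,0,0],
  [0.7,0,10,0,0,0],
  [1,0,10,0,0,0],
  [1.6,-0.1,8,0,0,0],
])

```text
clock: 12.48
tool_pos: [0.4788, -0.0182, 0.1393]
orientation: [-180.0, 0.0, -92.4]
force: [0.5, 0.1, -2.8]
opening: 0.0111
```

Request:
servo_tool([
  [2,-0.1,10,0,0,0],
  [2.5,-0.1,10,0,0,0],
  [2.9,-0.1,10,0,0,0],
  [3.3,-0.2,9.6,0,0,0],
  [0,0,0,0,0,0],
])

```text
clock: 12.9
tool_pos: [0.4893, -0.0187, 0.1793]
orientation: [180.0, 0.0, -92.4]
force: [-4.5, 1.9, -1.3]
opening: 0.011
```

Request:
servo_tool([
  [3.5,-0.1,9.5,0,0,0],
  [3.9,-0.1,9.2,0,0,0],
  [4.3,-0.2,9,0,0,0],
  [4.7,-0.2,8.8,0,0,0],
  [5.1,-0.2,8.6,0,0,0],
])

```text
clock: 13.32
tool_pos: [0.5102, -0.0196, 0.2237]
orientation: [179.9, -0.0, -92.4]
force: [-5.6, 2.5, 0.6]
opening: 0.0113
```

Request:
servo_tool([
  [5.5,-0.2,8.3,0,0,0],
  [5.8,-0.2,8,0,0,0],
  [6.2,-0.3,7.7,0,0,0],
  [6.5,-0.3,7.4,0,0,0],
  [6.8,-0.3,7.2,0,0,0],
])

```text
clock: 13.73
tool_pos: [0.5398, -0.021, 0.2631]
orientation: [179.8, -0.0, -92.4]
force: [-13.6, 5.1, 11.3]
opening: 0.0108
```

```bash
cat > lid.py <<'E'
from h import *
def lid(s,view='scene'):
    im,d,c=snap(view,s);P=cloud(c,d);o=ctrl.get_obs()
    # steriliser frame
    y=np.radians(-2.3);u=np.array([np.cos(y),np.sin(y)]);v=np.array([-u[1],u[0]]);O=np.array([.4755,-.0183])+.140*u
    q=P[...,:2]-O; X=q@u;Y=q@v;Z=P[...,2]
    m=(d>0)&(abs(Y)<.11)&(X>-.12)&(X<.12)&(Z>.14)
    r=np.hypot(X-.095,Z-.117); m&=(r<.188)&(r>.04)
    a=np.degrees(np.arctan2(Z-.117,.095-X))[m]; off=None
    A=np.c_[X[m],Z[m]]; med=np.median(a); k=abs(a-med)<12
    p=A[k]; w=np.linalg.svd(p-p.mean(0),full_matrices=False)[2][0]
    print(s,m.sum(),k.sum(),'angle',med,'fit',np.degrees(np.arctan2(abs(w[1]),abs(w[0]))))
    b=o['tool_pos']-np.array([0,0,.019]); b=o['tool_pos']+Ro.from_euler('xyz',o['orientation'],degrees=True).as_matrix()@[0,0,-.019]
    bx=(b[:2]-O)@u; print('tcp',o['tool_pos'],'arm-angle',np.degrees(np.arctan2(b[2]-.117,.095-bx)),'radius',np.hypot(b[2]-.117,.095-bx),'F',o['force'],o['orientation'],o['opening'])
E
python3 -c "from lid import *; lid('s3')"
```

```text
s3 8405 8405 angle 45.934016022002545 fit 43.42294065651542
tcp [ 0.54159122 -0.02112507  0.26477472] arm-angle 44.649874065316546 radius 0.2373096260566996 F [-14.7618445    5.06201514  17.54824772] [ 1.79930317e+02 -5.08382277e-02 -9.23568472e+01] 0.010723317001804128
```

The force is growing more than it should. I'll look before going on.

```bash
python3 - <<'E'
from h import *
im,_,_=load('s3'); w,_,_=snap('wrist','w3')
a=cv2.resize(im[130:340,180:390],(420,420)); b=cv2.resize(w,(380,285)); b=cv2.copyMakeBorder(b,0,135,0,0,0)
cv2.imwrite('pics/c3.png',np.hstack([a,b])[:,:,::-1])
o=ctrl.get_obs();print(o['force'],o['moment'],o['tool_pos'])
E
```

```text
[-15.22732638   3.32518924  13.61991569] [1.47996758 5.68562689 0.03615031] [ 0.54114892 -0.02110644  0.26435704]
```

View pics/c3.png

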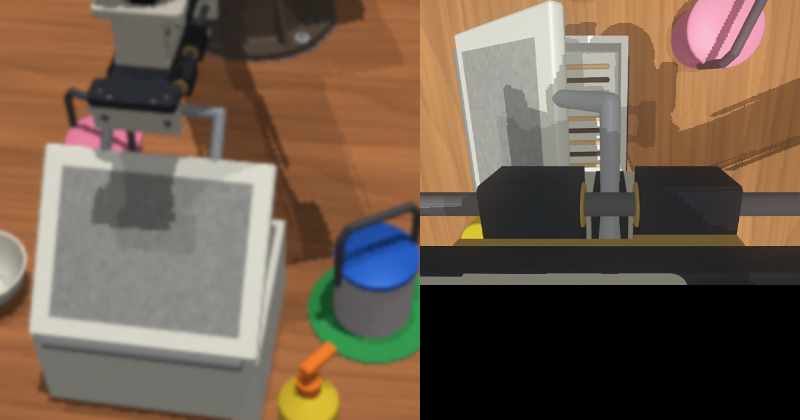

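The right half (wrist) shows the bar still held between the pads. In the left half nothing but the pads touches the lid. The roughly 20 N is radial. It fits the bar rolling a few mm along a sticking pad, and friction limits how large it can get. I'll continue on the arc with a small upward relief.

Request:
servo_tool([
  [6.5,-0.3,8.5,0,0,0],
  [7,-0.3,7.9,0,0,0],
  [7.8,-0.3,6.9,0,0,0],
  [8,-0.3,6.4,0,0,0],
  [0,0,0,0,0,0],
])

```text
clock: 14.25
tool_pos: [0.5731, -0.0225, 0.293]
orientation: [-179.8, -0.1, -92.4]
force: [-2.1, -0.4, 1.8]
opening: 0.0111
```

```bash
python3 -c "from lid import *; lid('s4')"
```

```text
s4 8529 8529 angle 56.6932834022162 fit 54.17958815011413
tcp [ 0.57200292 -0.02245546  0.29223639] arm-angle 54.52165761530536 radius 0.23852146585976577 F [-2.56167443 -1.15905059  2.10970642] [-1.79913516e+02 -3.59378006e-02 -9.24104146e+01] 0.010951809870046035
```

Request:
servo_tool([
  [7,-0.3,5,0,0,0],
  [8,-0.3,5,0,0,0],
  [8.3,-0.3,4.7,0,0,0],
  [8.4,-0.3,4.3,0,0,0],
])

```text
clock: 14.63
tool_pos: [0.6028, -0.0238, 0.3111]
orientation: [-180.0, -0.1, -92.4]
force: [-2.2, -2.0, 1.0]
opening: 0.011
```

Request:
servo_tool([
  [8.5,-0.3,4,0,0,0],
  [8.5,-0.3,3.8,0,0,0],
  [7.5,-0.3,3,0,0,0],
  [0,0,0,0,0,0],
  [0,0,0,0,0,0],
])

```text
clock: 15.05
tool_pos: [0.6274, -0.0248, 0.3214]
orientation: [-180.0, -0.1, -92.4]
force: [-1.8, -5.3, 3.4]
opening: 0.0111
```

```bash
python3 -c "from lid import *; lid('s5')"
```

```text
s5 8135 8135 angle 71.7624382222232 fit 69.25886977330391
tcp [ 0.62706321 -0.02478035  0.32123463] arm-angle 69.53563475989053 radius 0.23827200751349029 F [-1.58148305 -5.70242     2.57473688] [-1.79978854e+02 -5.43261891e-02 -9.24177888e+01] 0.011051283465829188
```

Lid is at about 69.4° by both plane fit and arm geometry. Now easing back to about 51°.

Request:
servo_tool([
  [-4,0.2,-1.6,0,0,0],
  [-6,0.2,-2.5,0,0,0],
  [-6.5,0.3,-3,0,0,0],
  [-6.5,0.3,-3.2,0,0,0],
  [-6.5,0.3,-3.4,0,0,0],
])

```text
clock: 15.52
tool_pos: [0.5975, -0.0234, 0.3075]
orientation: [-179.9, -0.0, -92.4]
force: [0.2, -4.1, 2.5]
opening: 0.011
```

Request:
servo_tool([
  [-6.5,0.3,-3.6,0,0,0],
  [-6.4,0.3,-3.9,0,0,0],
  [-6.2,0.3,-4.1,0,0,0],
  [0,0,0,0,0,0],
])

```text
clock: 15.85
tool_pos: [0.5771, -0.0221, 0.2951]
orientation: [180.0, 0.0, -92.4]
force: [0.4, -4.6, -0.8]
opening: 0.0108
```

```bash
python3 -c "from lid import *; lid('s6')"
```

```text
s6 8528 8527 angle 57.90491569371721 fit 55.43446712061559
tcp [ 0.57771548 -0.02216022  0.2954857 ] arm-angle 56.09826302866878 radius 0.23793590793264677 F [ 0.61711047 -6.02311297  0.81021818] [-1.79995065e+02 -1.19012624e-02 -9.23943316e+01] 0.010811218053992499
```

Request:
servo_tool([
  [-4,0.2,-2.8,0,0,0],
  [-4.2,0.2,-3.1,0,0,0],
  [-3.5,0.1,-2.6,0,0,0],
  [-2,0.1,-1.6,0,0,0],
  [-1,0,-0.8,0,0,0],
])

```text
clock: 16.32
tool_pos: [0.5637, -0.0214, 0.2848]
orientation: [-180.0, -0.0, -92.4]
force: [-0.1, -5.6, 3.2]
opening: 0.0112
```

Request:
servo_tool([
  [0,0,0,0,0,0],
  [0,0,0,0,0,0],
  [0,0,0,0,0,0],
  [0,0,0,0,0,0],
  [0,0,0,0,0,0],
])

```text
clock: 16.73
tool_pos: [0.564, -0.0215, 0.285]
orientation: [-180.0, -0.0, -92.4]
force: [-0.8, -4.8, 2.9]
opening: 0.0109
```

```bash
python3 - <<'E'
from lid import *
from cap import cap
lid('s7'); snap('top','t7'); cap(.1055,.556,.197,('s7','t7'))
im=load('s7')[0]; cv2.imwrite('pics/s7v.png',im[:,:,::-1])
E
```

```text
s7 8528 8528 angle 53.907788269943296 fit 51.42502041621225
tcp [ 0.5639704  -0.02147007  0.2850108 ] arm-angle 51.929231624002156 radius 0.2375495209165292 F [-1.69583887 -5.70703533  2.47715668] [-1.79977265e+02 -1.85379148e-02 -9.23929340e+01] 0.011103835722088787
s7 1015 796 tilt deg [-1.63 -1.11] z 0.1052 circ ((558.5621948242188, 196.86366271972656), 44.73907470703125)
t7 0 0 tilt deg [0. 0.] z 0.0 circ ((0.0, 0.0), 0.0)
```

View pics/s7v.png

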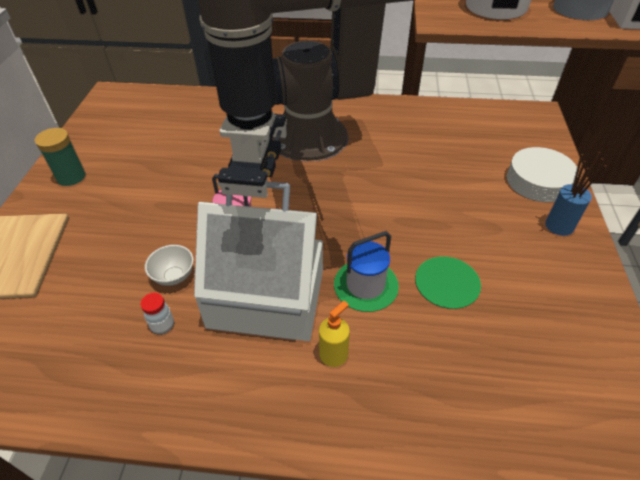

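The scene shows the lid held part-open at (258,250) and the canister upright on the mat at (368,265). The bowl (170,266), jar (156,312) and soap (334,342) have not moved. The lid is at 51.4° by plane fit and 51.9° by arm geometry, and still. Handing in.

```bash
python3 -c "
from plant import ctrl
print(ctrl.close_job()); print(ctrl.get_obs()['clock'])"
```

```text
the job is handed in; nothing more can be done
None
the job is handed in; nothing more can be done
```

The job is handed in at about 17 s of the 64 s allowed. The canister stands on the mat, and the arm is still holding the lid by its bar at about 51°.

- **Canister:** I lifted it by its handle and set it down with the weight transferring gently. I used the nearer of the two green mats, which is the one farther to the robot's right. In the top view its cap was within about 2 mm of the mat's centre, and it stood upright. The final top view gave no reading on the cap, so the last check came from the scene view alone, which agreed with the position to within 3 mm. The scene view's own tilt reading was about 2°, the same as before I touched the canister.
- **Lid:** It went up to about 69.4°, then back to 51.4° by plane fit and 51.9° by arm geometry. It was steady at that angle over the last two readings, with about 6 N on the tool.
- **Disagreement:** Near 45° the force rose to about 23 N. The measured radius from the hinge came out at 238 mm instead of 235 mm, probably because the bar rolled slightly in the pads. A small upward correction brought the force back to about 3 N.
- **Bystanders:** The bowl, jar and soap look unmoved in the last picture. I did not touch the pink look-alike.

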